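# Heft two parts cases and set the full one on the tray

## Robot

A 6-joint arm with a two-finger parallel gripper is mounted at the origin on a cart in front of the work surface, level with it; the furniture and walls round the work are solid. World frame = base frame: x ahead of the robot, y to its left, z up, the work surface at z = 0. Lengths are in mm, angles in rad, forces in N, time in s.
With the tool pointing down it reaches from about 300 to 775 mm from the base axis. Payload 14.6 kg.
Tool frame: the origin (TCP) lies between the finger pads; the fingertips stand 22 mm ahead of it and the grasp point (between the pads) lies 3 mm ahead of it (finger_overhang is the distance from the TCP to the fingertips, in mm); z points along the fingers, y is the direction in which the jaws open and shut (so a half turn about z gives the same grasp; the last joint's range is limited). The gripper opens to 94 mm and grips with 3 to 60 N. Pads are 16 mm wide; open, the fingers measure 119 mm over their backs; the gripper's body (75 mm by 177 mm) begins 78 mm behind the grasp point.
Start: joints at [-1.344, 0.3, 1.521, -0, 1.321, -0.067], TCP at [159.268, -526.424, 194.146] pointing down, gripper open.
Joint ranges: [-3.03, 3.03], [-0.79, 2.21], [0.23, 2.52], [-1.04, 4.18], [0, 3.07], [-2.55, 2.55]. Speed limits (rad/s): [2.22, 2.22, 2.57, 3.14, 3.14, 3.14].

## Interface

Orientations are given as [roll, pitch, yaw] about the fixed x, y, z axes, in that order (R = Rz(yaw) Ry(pitch) Rx(roll)).
In Python, from cell import * gives the robot as it stands.
- The arm moves only by the tool jog_arm, never from a script. Its argument "increments" is a list of rows, each a list of 7 numbers: the shift along the tool's x, y, z in cm, then the turn, a rotation vector about the tool's x, y, z in degrees, then the finger opening in cm, from 0 to 9.4. In form: [[x, y, z, wx, wy, wz, grip], ...]. A call has 1 to 20 rows; each row shifts and turns the commanded pose from where the row before left it, along the tool's axes as they then stand; what a row does not reach is not made up. A row lasts 1/8 s, in which the tool goes at most 62.5 mm and 10.7 degrees, less where a joint would pass 70% of its speed; a pose out of reach is approached as far as the arm can. A call is refused whole if a number of a shift passes 6.25 or a number of a turn 10.7, either way. A call with a gripper value outside its range is refused whole. The fingers move at their own pace and stop on an object; "squeeze" is the grip in N (left out, the last holds). Time passes only in rows, so rows that do not move let the fingers close. It gives the time, the measured TCP pose, the force and the opening at its end, in the units of the state.
- read_state(): the state, without advancing time (a new reading comes with each control period).
- camera(name): name is "scene" or "top" or "wrist"; returns a dict with "image" (384x512x3 uint8, red, green, blue), "K" (3x3 intrinsics, pixels), "k1" (the pictures are not rectified: a ray, as slopes to the right and down, at radius r is drawn at 1 + k1 r^2 times it, then the intrinsics apply), "rvec" (rotation vector, rad) and "tvec" (3), from world to camera coordinates, as OpenCV has them. Camera axes: x right, y down, z forward; pixel columns grow to the right and rows downward; lengths in mm; the calibration is good to about 2 mm. A picture is of the moment at which its call begins. There is no depth.
- sign_off(): hands the job in, once; it reports no verdict.
Trained networks look in a picture, given as the dict that the camera call returned (one of the last four; its "shot" number tells which), for a name from the list of things; names that differ only in an ending like _2 or _b are one class to them, and where a whole thing is asked for, a point or a joint stands for the part that bears it (a point fixed in the world has none). Each returns a list of dicts, best first, with "conf" (0 to 1); they miss things now and then, are a little off and sometimes report something else, mostly with a low value. They report only what shows in the picture. A call takes as long as a camera call.
- recognise(picture, name): "centre" ([x, y, z] in mm, in the coordinates of the camera as it stood for that picture, good to about 4 mm: the middle of the surface that is visible of it).
- regions_of(picture, name): "mask" (384x512 bool, what is visible of it).
The state is a dict: "clock": time; "joints": joint angles; "qd": joint speeds; "effort": joint torques, N m; "eef_pos": TCP position; "eef_rot": TCP orientation; "wrist_force": force on the tool from outside, world axes, zero at the start; "moment": the same for the moment, N m; "finger_gap": finger opening in mm.
Only numpy, scipy, OpenCV 4.12 (cv2) and the standard library are available. Lean on these libraries where they do the work, as an engineer would, in place of code of your own. Each camera call takes 0.05 s, during which the arm holds its last target.

## Task

One of the two closed steel parts cases is full of finished bushings and the other is nearly empty: tell by feel, first raising one end of the ribbed-lid case one or two centimetres while its other end stays down on the bench, holding it there for about a second and letting it down again, then doing the same with the smooth-lid case. Then put the heavy case into the low tray, standing flat on the tray's floor, without dropping it. Leave the light case standing on the bench where it was, and leave the other things alone.

Things in the scene. Friction and masses are not known exactly. Their poses are not given: they have to be found in the camera images.
- case_ribbed: closed grey steel parts case, 180 mm long (x), 90 wide (y; lid lip 94), 70 high to the lid, with a carrying bar above. Full 0.65-0.95 kg or nearly empty 0.2-0.35 kg, load central; either may be the full one. Origin: centre of the underside; z up, x along the case, pointing away from the robot within 15 degrees. Lid with five raised 4 mm cross ribs.
- case_smooth: closed grey steel parts case, 180 mm long (x), 90 wide (y; lid lip 94), 70 high to the lid, with a carrying bar above. Full 0.65-0.95 kg or nearly empty 0.2-0.35 kg, load central; either may be the full one. Origin: centre of the underside; z up, x along the case, pointing away from the robot within 15 degrees. Lid smooth.
- tray: low open aluminium tray fixed on the bench, 250 mm (its x) x 165 mm (its y), rim 25 mm high, inside 242 x 157 mm, floor 4 mm thick. Origin: centre of its underside; z up, x towards the far side of the bench to within about 15 degrees.
- bushing_t2: steel bushing, bystander, 52 mm diameter, 75 mm tall, standing on the bench at the left; origin centre of underside.
- marker_black: black paint marker, bystander, 136 mm long (y) x 14 x 15 mm, lying at the right; origin centre of underside.
- case_ribbed_bar (a point): centre of the ribbed-lid case's carrying bar, 100 mm above its underside. Bar runs along the case's x: 150 long, 16 wide (y), 18 tall, on a leg at each end, lid 21 mm below it; grip its width from above anywhere along it. A firm grip near one end raised straight up may bring the whole case up level: tilt the hand with the case about the other end's bottom edge.
- case_ribbed_near (a point): middle of the bottom edge of the ribbed-lidded case's end nearer the robot (x = -90 mm on the case)
- case_ribbed_far (a point): middle of the bottom edge of the ribbed-lidded case's end farther from the robot (x = +90 mm on the case)
- case_smooth_bar (a point): centre of the smooth-lid case's carrying bar, 100 mm above its underside. Bar runs along the case's x: 150 long, 16 wide (y), 18 tall, on a leg at each end, lid 21 mm below it; grip its width from above anywhere along it. A firm grip near one end raised straight up may bring the whole case up level: tilt the hand with the case about the other end's bottom edge.
- case_smooth_near (a point): middle of the bottom edge of the smooth-lidded case's end nearer the robot (x = -90 mm on the case)
- case_smooth_far (a point): middle of the bottom edge of the smooth-lidded case's end farther from the robot (x = +90 mm on the case)

How it is judged:
By the outcome, as a careful person would: the job done as asked, in the order asked, and still so for the second after the job is handed in, with the robot touching nothing.
It also fails if it takes over 72 s, if anything falls off the work surface, if the arm or the gripper's body presses on something with over 40 N, if the wrist force passes 120 N, or if a joint passes its speed limit or range.

## Working session

There is one attempt and no reset: what is moved stays moved. The work goes in short steps, Python scripts to look and compute and a tool call to move; the robot and the scene stay as the last step left them, time stands still between calls to the robot, and variables do not carry over. Pictures are saved under pics/ and viewed, and the job is handed in when it is done.

Besides the shell and the picture viewer there is one more tool, called after "Emit:" by a JSON object that holds its "fn" and its "kwargs", one argument or row to a line. jog_arm: Moves the arm, as the interface text tells. Its arguments: {"type":"object","properties":{"increments":{"type":"array"},"squeeze":{"type":"number"}},"required":["increments"]}

```bash
mkdir -p pics; ls; python3 - <<'E'
from cell import *
import cv2
print(read_state())
for n in ["scene","top"]:
    c=camera(n); cv2.imwrite(f"pics/{n}0.png",c["image"][:,:,::-1]); print(n,c["K"],c["k1"],c["rvec"],c["tvec"],c["shot"])
    R=cv2.Rodrigues(__import__('numpy').array(c["rvec"]))[0]
    for o in ["case_ribbed","case_smooth","tray","bushing_t2","marker_black","case_ribbed_bar","case_smooth_bar","case_ribbed_near","case_ribbed_far","case_smooth_near","case_smooth_far"]:
        for d in recognise(c,o)[:2]:
            print(o,round(d["conf"],2),(R.T@(d["centre"]-c["tvec"])).round(0))
E
```

```text
pics
{'clock': 0.0, 'joints': array([-1.34359671e+00,  3.00442657e-01,  1.52157051e+00, -2.55377028e-05,
        1.32068362e+00, -6.66259697e-02]), 'qd': array([ 0.00143952, -0.00108844,  0.00154226, -0.00058009,  0.00141091,
        0.00025252]), 'effort': array([-4.04306365e-04, -5.31810558e+01, -3.52739882e+01,  7.07698544e-02,
        2.44465366e-02, -2.07552062e-04]), 'eef_pos': array([ 159.20539195, -526.1751457 ,  193.60640643]), 'eef_rot': array([-3.14048932e+00, -4.88284712e-05,  2.93831894e-01]), 'wrist_force': array([-0.80345394,  0.4160256 , -0.10391927]), 'moment': array([-0.00842795, -0.01020679, -0.05538989]), 'finger_gap': 93.94662861053924}
scene [[416.54067495   0.         250.95015159]
 [  0.         416.54067495 196.25496851]
 [  0.           0.           1.        ]] -0.10961837414617734 [ 2.02728546 -0.44917274  0.27338714] [-477.58202378  180.46194215 1466.10991304] 1
case_ribbed 0.86 [560. 215.  43.]
case_smooth 0.92 [537. -63.  64.]
tray 0.88 [ 509. -269.   -1.]
bushing_t2 0.23 [533. -67.  65.]
case_ribbed_bar 0.72 [562. 212.  46.]
case_smooth_bar 0.77 [533. 
[... 363 characters left out ...]
5]
 [  0.         427.06505002 190.42117975]
 [  0.           0.           1.        ]] -0.06180216156965779 [ 2.19187542 -2.16808618  0.11645744] [ -29.97310081  513.83295021 1310.20463373] 2
case_ribbed 0.75 [513. 252.  74.]
case_smooth 0.86 [541. -32.  71.]
tray 0.64 [ 501. -275.    3.]
bushing_t2 0.78 [478. 430.  52.]
bushing_t2 0.46 [511. 250.  72.]
marker_black 0.55 [ 479. -446.   18.]
case_ribbed_bar 0.6 [510. 255.  73.]
case_smooth_bar 0.97 [541. -32.  73.]
case_ribbed_near 0.79 [516. 250.  70.]
case_ribbed_near 0.74 [543. -30.  71.]
case_ribbed_far 0.82 [511. 253.  71.]
case_smooth_near 0.68 [544. -35.  71.]
case_smooth_far 0.57 [542. -33.  74.]
case_smooth_far 0.43 [518. 251.  71.]
```

View pics/scene0.png

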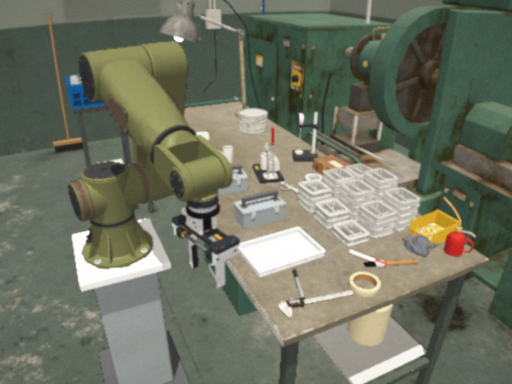

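View pics/top0.png

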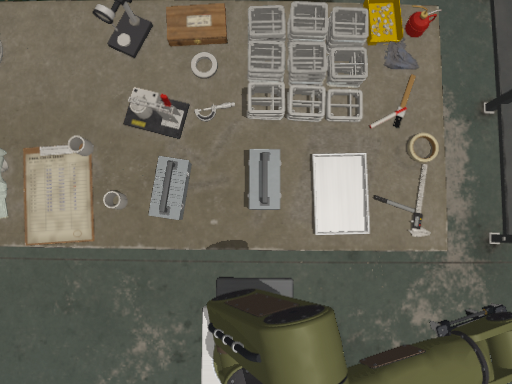

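```bash
cat > h.py <<'E'
from cell import *
import cv2, numpy as np
from scipy.optimize import minimize
def proj(c,P):
    P=np.asarray(P,float); R=cv2.Rodrigues(np.array(c["rvec"]))[0]
    X=P@R.T+np.array(c["tvec"]); s=X[:,:2]/X[:,2:]; r2=(s**2).sum(1,keepdims=True)
    s=s*(1+c["k1"]*r2); K=np.array(c["K"]); return s*[K[0,0],K[1,1]]+[K[0,2],K[1,2]]
def box(x0,x1,y0,y1,z0,z1): return np.array([[x,y,z] for x in(x0,x1) for y in(y0,y1) for z in(z0,z1)],float)
CASE=[np.vstack([box(-90,90,-45,45,0,60),box(-90,90,-47,47,60,70)]),box(-75,75,-8,8,91,109)]
TRAY=[box(-125,125,-82.5,82.5,0,25)]
def tf(P,p):
    c,s=np.cos(p[2]),np.sin(p[2]); Q=P.copy(); Q[:,0]=c*P[:,0]-s*P[:,1]+p[0]; Q[:,1]=s*P[:,0]+c*P[:,1]+p[1]; return Q
S=4
def sil(c,parts,p):
    m=np.zeros((384*S,512*S),np.uint8)
    for P in parts:
        h=cv2.convexHull(((proj(c,tf(P,p))+.5)*S).astype(np.int32)); cv2.fillPoly(m,[h],1)
    return m
def fit(views,parts,p0):
    ms=[(c,np.kron(m.astype(np.uint8),np.ones((S,S),np.uint8))) for c,m in views]
    def f(q):
        p=[q[0]*10,q[1]*10,q[2]*.1]; e=0
        for c,m in ms:
            s=sil(c,parts,p); e+=1-(s&m).sum()/max(1,(s|m).sum())
        return e
    best=None
    for dy in(-1,0,1):
        r=minimize(f,[p0[0]/10,p0[1]/10,p0[2]*10+dy],method="Nelder-Mead",options=dict(initial_simplex=None,xatol=.01,fatol=1e-4))
        if best is None or r.fun<best.fun: best=r
    q=best.x; return np.array([q[0]*10,q[1]*10,q[2]*.1]),best.fun
def overlay(c,items,fn,crop=None,k=2):
    im=cv2.resize(c["image"][:,:,::-1].copy(),None,fx=k,fy=k,interpolation=cv2.INTER_CUBIC)
    for parts,p in items:
        for P in parts:
            for i in range(0,len(P),8):
                q=(proj(c,tf(P[i:i+8],p))+.5)*k
                for a in range(8):
                    for b in(1,2,4):
                        if not a&b: cv2.line(im,tuple(q[a].astype(int)),tuple(q[a|b].astype(int)),(0,0,255),1)
    if crop: x0,y0,x1,y1=[v*k for v in crop]; im=im[y0:y1,x0:x1]
    cv2.imwrite(fn,im)
E
python3 - <<'E'
from h import *
c=camera("top"); items=[]
for o,P,p0 in [("case_ribbed",CASE,(513,252,-.1)),("case_smooth",CASE,(541,-32,0)),("tray",TRAY,(501,-275,0))]:
    m=regions_of(c,o); print(o,[(round(d["conf"],2),d["mask"].sum()) for d in m])
    p,e=fit([(c,m[0]["mask"])],P,p0); print(p.round(3),round(e,3)); items.append((P,p))
overlay(c,items,"pics/ov1.png",(130,130,390,260),3)
E
```

```text
case_ribbed [(0.9, np.int64(2158))]
[ 5.16719e+02  2.59807e+02 -1.00000e-01] 0.059
case_smooth [(0.83, np.int64(1954)), (0.71, np.int64(344))]
[ 5.46766e+02 -3.13480e+01  3.00000e-03] 0.037
tray [(0.85, np.int64(4316)), (0.39, np.int64(1918))]
[ 5.09942e+02 -2.71856e+02  3.20000e-02] 0.025
```

View pics/ov1.png

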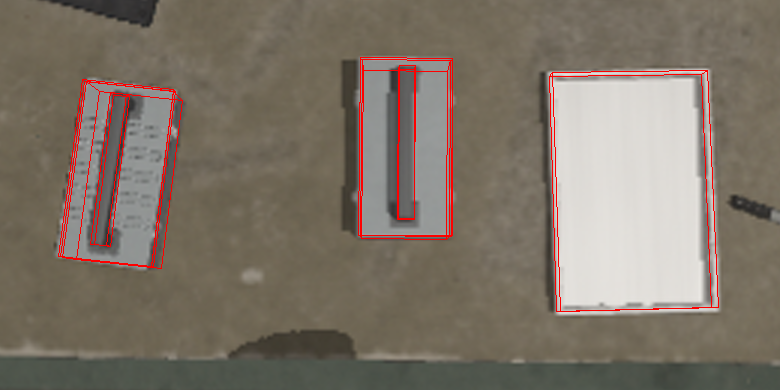

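```bash
python3 - <<'E'
from h import *
c=camera("top")
overlay(c,[],"pics/z1.png",(140,145,200,225),7)
overlay(c,[(CASE,(511,255,-.13))],"pics/z2.png",(140,145,200,225),7)
E
python3 -c "
import cv2,numpy as np
a=cv2.imread('pics/z1.png');b=cv2.imread('pics/z2.png');cv2.imwrite('pics/z12.png',np.hstack([a,b])[:,:800*2])"
```

```text
(no output)
```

View pics/z12.png

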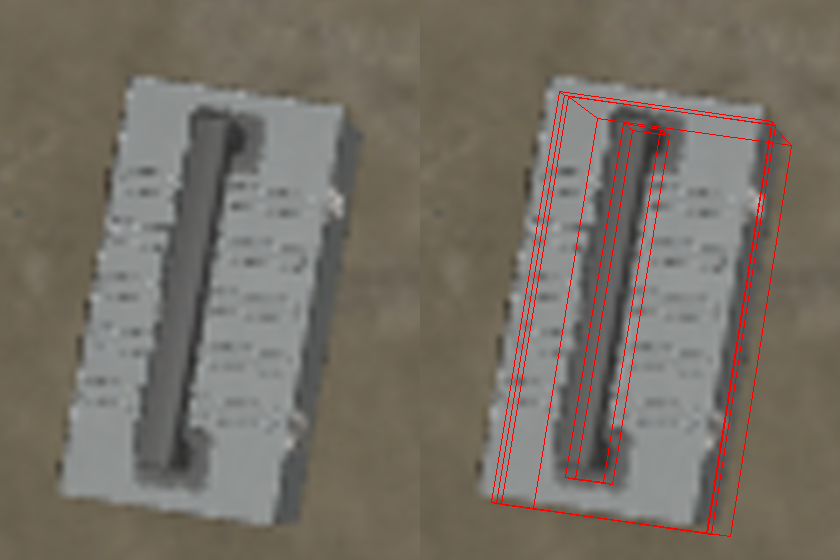

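```bash
python3 - <<'E'
from h import *
from scipy.optimize import least_squares
c=camera("top")
uv=np.array([(133,78),(345,105),(275,523),(60,495),(195,110),(232,115),(176,475),(137,468)])/7+[140,145]-.5
P=np.array([(90,47,70),(90,-47,70),(-90,-47,70),(-90,47,70),(75,8,109),(75,-8,109),(-75,-8,109),(-75,8,109)],float)
for sel in (slice(0,4),slice(0,8)):
    r=least_squares(lambda p:(proj(c,tf(P[sel],p))-uv[sel]).ravel(),[515,258,-.15],x_scale=[10,10,.1])
    print(r.x.round(3),r.fun.round(1))
p=r.x
overlay(c,[(CASE,p)],"pics/z3.png",(140,145,200,225),7)
# fit with diff start
for o,P0,p0 in [("case_ribbed",CASE,p),("case_smooth",CASE,(546,-32,0.03)),("tray",TRAY,(510,-272,.05))]:
    m=regions_of(c,o); q,e=fit([(c,m[0]["mask"])],P0,p0); print(o,q.round(3),round(e,3))
E
```

```text
[ 5.16306e+02  2.59136e+02 -1.34000e-01] [-0.3  0.2 -0.1  0.8  0.3 -0.2  0.2 -0.8]
[ 5.15990e+02  2.58931e+02 -1.32000e-01] [-0.3  0.3 -0.2  0.8  0.4 -0.1  0.3 -0.6 -0.   0.3  0.   0.4 -0.2 -0.6
 -0.1 -0.4]
case_ribbed [ 5.16114e+02  2.59274e+02 -1.30000e-01] 0.034
case_smooth [ 5.44818e+02 -3.15400e+01  4.00000e-03] 0.044
tray [ 5.07819e+02 -2.72371e+02  4.30000e-02] 0.026
```

View pics/z3.png

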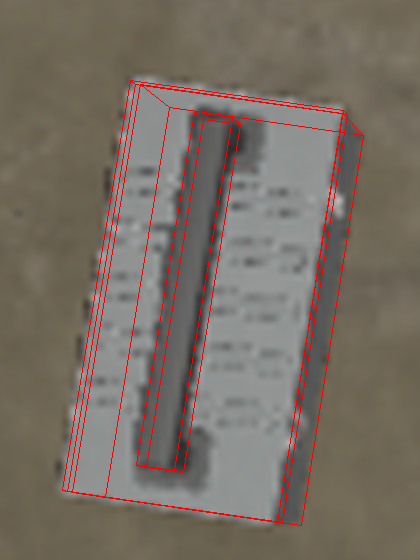

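```bash
cat >> h.py <<'E'
from scipy.spatial.transform import Rotation as Ro
def state():
    s=read_state(); return np.array(s["eef_pos"]),Ro.from_euler("xyz",s["eef_rot"]),s
def down(yaw,tilt=0):  # tilt about case +y
    return Ro.from_euler("z",yaw)*Ro.from_euler("y",tilt)*Ro.from_euler("x",np.pi)
def plan(p,R,wps):
    """wps: (pos,Rot,n); prints per-row increments in tool frame"""
    for tp,tR,n in wps:
        tp=np.array(tp,float); sl=(R.inv()*tR).as_rotvec()
        q,Rc=p.copy(),R
        rows=[]
        for i in range(1,n+1):
            qn=p+(tp-p)*i/n; Rn=R*Ro.from_rotvec(sl*i/n)
            d=Rc.inv().apply(qn-q)/10; w=np.degrees((Rc.inv()*Rn).as_rotvec())
            rows.append(np.r_[d,w].round(2).tolist()); q,Rc=qn,Rn
        print(n,"rows to",tp.round(1)); 
        for r in rows: print(r)
        p,R=tp,tR
def casept(p,P): return tf(np.array([P],float),p)[0]
E
python3 - <<'E'
from h import *
p,R,s=state(); print(p,s["eef_rot"])
c=(516,259.2,-.131); g=casept(c,(-58,0,105)); print(g)
D=down(-.131)
plan(p,R,[((400,-330,200),R,6),((480,-50,200),R,6),((*g[:2],200),D,7)])
E
```

```text
[ 159.26549171 -526.42872614  194.12916276] [-3.14157884e+00 -3.51165396e-05  2.93772736e-01]
[458.4969577  266.77628709 105.        ]
6 rows to [ 400. -330.  200.]
[4.79, -1.97, -0.1, 0.0, 0.0, -0.0]
[4.79, -1.97, -0.1, 0.0, 0.0, 0.0]
[4.79, -1.97, -0.1, 0.0, 0.0, 0.0]
[4.79, -1.97, -0.1, 0.0, 0.0, 0.0]
[4.79, -1.97, -0.1, 0.0, 0.0, 0.0]
[4.79, -1.97, -0.1, 0.0, 0.0, 0.0]
6 rows to [480. -50. 200.]
[2.63, -4.08, 0.0, 0.0, 0.0, -0.0]
[2.63, -4.08, 0.0, 0.0, 0.0, 0.0]
[2.63, -4.08, 0.0, 0.0, 0.0, 0.0]
[2.63, -4.08, 0.0, 0.0, 0.0, 0.0]
[2.63, -4.08, 0.0, 0.0, 0.0, 0.0]
[2.63, -4.08, 0.0, 0.0, 0.0, 0.0]
7 rows to [458.5 266.8 200. ]
[1.02, -4.42, 0.0, -0.0, -0.0, 3.48]
[0.75, -4.47, 0.0, -0.0, -0.0, 3.48]
[0.47, -4.51, 0.0, -0.0, -0.0, 3.48]
[0.2, -4.53, 0.0, -0.0, -0.0, 3.48]
[-0.08, -4.54, 0.0, -0.0, -0.0, 3.48]
[-0.35, -4.52, 0.0, -0.0, -0.0, 3.48]
[-0.62, -4.49, 0.0, -0.0, -0.0, 3.48]
```

Emit:
{"fn": "jog_arm", "kwargs": {
  "increments": [
    [4.8,-2,-0.1,0,0,0,6],
    [4.8,-2,-0.1,0,0,0,6],
    [4.8,-2,-0.1,0,0,0,6],
    [4.8,-2,-0.1,0,0,0,6],
    [4.8,-2,-0.1,0,0,0,6],
    [4.8,-2,-0.1,0,0,0,6],
    [2.6,-4.1,0,0,0,0,6],
    [2.6,-4.1,0,0,0,0,6],
    [2.6,-4.1,0,0,0,0,6],
    [2.6,-4.1,0,0,0,0,6],
    [2.6,-4.1,0,0,0,0,6],
    [2.6,-4.1,0,0,0,0,6],
    [1,-4.4,0,0,0,3.5,6],
    [0.7,-4.5,0,0,0,3.5,6],
    [0.5,-4.5,0,0,0,3.5,6],
    [0.2,-4.5,0,0,0,3.5,6],
    [-0.1,-4.5,0,0,0,3.5,6],
    [-0.3,-4.5,0,0,0,3.5,6],
    [-0.6,-4.5,0,0,0,3.5,6],
    [0,0,0,0,0,0,6]
  ]
}}

```text
clock: 4.15
eef_pos: [456.8, 270.4, 199.9]
eef_rot: [-3.142, 0.0, -0.131]
wrist_force: [0.5, -0.5, 0.4]
finger_gap: 60.0
```

```bash
python3 - <<'E'
from h import *
c=camera("wrist"); p,R,s=state(); print(p,s["eef_rot"],s["joints"].round(2),s["finger_gap"],s["wrist_force"],s["clock"])
overlay(c,[(CASE,(516,259.2,-.131))],"pics/w1.png",None,1)
E
```

```text
[457.02094641 269.05918971 199.87506359] [ 3.14126725e+00  3.23119545e-04 -1.31458260e-01] [ 0.46  0.25  1.57 -0.    1.32  2.17] 59.759043658283254 [-0.77722572  0.02396083 -0.03651256] 4.2
```

View pics/w1.png

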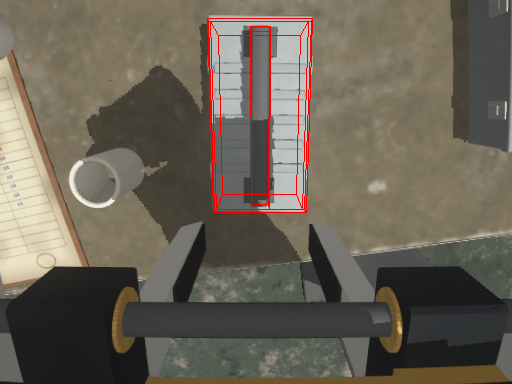

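Emit:
{"fn": "jog_arm", "kwargs": {
  "increments": [
    [0.1,0.1,2,0,0,0,6],
    [0.1,0.1,2,0,0,0,6],
    [0,0,2,0,0,0,6],
    [0,0,1.5,0,0,0,6],
    [0,0,1,0,0,0,6],
    [0,0,1,0,0,0,6],
    [0,0,0,0,0,0,6],
    [0,0,0,0,0,0,6]
  ]
}}

```text
clock: 5.2
eef_pos: [459.3, 266.1, 105.6]
eef_rot: [-3.141, -0.001, -0.134]
wrist_force: [0.7, -0.2, 0.5]
finger_gap: 60.0
```

```bash
python3 - <<'E'
from h import *
F=[]
for i in range(6):
    c=camera("wrist"); p,R,s=state(); F.append(np.r_[p,s["wrist_force"],s["moment"],s["effort"]])
print(np.mean(F,0).round(2),s["clock"]);print(np.std(F,0).round(2))
overlay(c,[(CASE,(516,259.2,-.131))],"pics/w2.png",None,1)
E
```

```text
[ 4.5925e+02  2.6612e+02  1.0552e+02  4.1000e-01 -3.0000e-02 -3.9000e-01
  4.0000e-02 -0.0000e+00 -0.0000e+00 -1.0000e-02 -5.2700e+01 -3.2120e+01
 -3.0000e-02 -7.0000e-02 -0.0000e+00] 5.5
[0.06 0.04 0.11 0.3  0.17 0.37 0.02 0.03 0.03 0.01 0.12 0.07 0.   0.
 0.  ]
```

View pics/w2.png

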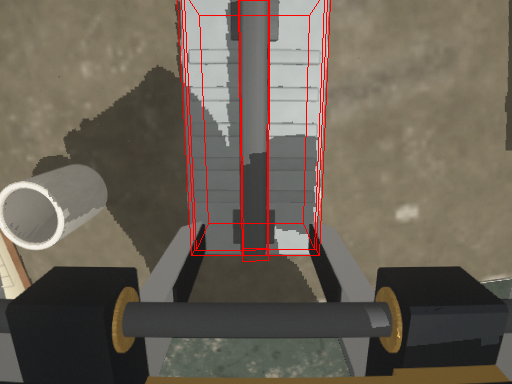

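Emit:
{"fn": "jog_arm", "kwargs": {
  "increments": [
    [0,0,0,0,0,0,3],
    [0,0,0,0,0,0,2],
    [0,0,0,0,0,0,1],
    [0,0,0,0,0,0,1],
    [0,0,0,0,0,0,1],
    [0,0,0,0,0,0,1]
  ],
  "squeeze": 30
}}

```text
clock: 6.25
eef_pos: [459.1, 266.0, 105.1]
eef_rot: [-3.142, 0.0, -0.134]
wrist_force: [0.7, 0.2, 0.1]
finger_gap: 10.5
```

```bash
python3 - <<'E'
from h import *
F=[]
for i in range(4):
    c=camera("wrist"); p,R,s=state(); F.append(np.r_[p,s["wrist_force"],s["moment"]])
print(np.mean(F,0).round(2),s["clock"],s["finger_gap"],s["eef_rot"])
# tilt plan: about far bottom edge of the case
cp=(516,259.2,-.131)
p=np.mean(F,0)[:3]
piv=casept(cp,(90,0,0)); ax=Ro.from_euler("z",cp[2]).apply([0,1,0])
w=[]
for n,a in ((1,.01),(1,.025),(1,.04),(1,.055),(1,.07),(1,.083)):
    Q=Ro.from_rotvec(ax*a); w.append((piv+Q.apply(p-piv),Q*R,n))
plan(p,R,w)
E
```

```text
[ 4.5908e+02  2.6603e+02  1.0515e+02  1.9000e-01 -4.7000e-01  8.0000e-02
  6.0000e-02  3.0000e-02  1.0000e-02] 6.45 10.106170037637174 [ 3.14158769e+00  1.21151684e-05 -1.33793755e-01]
1 rows to [460.1 265.9 106.6]
[0.11, -0.0, -0.15, -0.0, -0.57, -0.0]
1 rows to [461.7 265.7 108.8]
[0.16, -0.0, -0.22, -0.0, -0.86, -0.0]
1 rows to [463.4 265.5 111. ]
[0.16, -0.0, -0.22, -0.0, -0.86, -0.0]
1 rows to [465.  265.2 113.1]
[0.16, -0.0, -0.22, -0.0, -0.86, -0.0]
1 rows to [466.7 265.  115.2]
[0.16, -0.0, -0.22, -0.0, -0.86, -0.0]
1 rows to [468.2 264.8 117. ]
[0.14, -0.0, -0.19, -0.0, -0.74, -0.0]
```

```bash
python3 - <<'E'
from h import *
c=camera("wrist")
overlay(c,[(CASE,(516,259.2,-.131))],"pics/w3.png",None,1)
R=cv2.Rodrigues(np.array(c["rvec"]))[0]; print(-R.T@c["tvec"], R)
p,Rr,s=state();print(s["joints"],s["finger_gap"])
print(proj(c,[p,p+Rr.apply([0,0,3]),p+Rr.apply([0,0,22])]))
E
```

```text
[532.21134862 255.63999651 294.32275772] [[-0.13331108 -0.99107356  0.00116085]
 [-0.95871378  0.129255    0.2533003 ]
 [-0.25118927  0.03265481 -0.967387  ]]
[4.56107537e-01 3.48757520e-01 1.67546247e+00 3.00101136e-07
 1.11742056e+00 2.16075027e+00] 9.74932708112735
[[255.50424807 231.21631015]
 [255.51582241 229.440506  ]
 [255.5822296  219.26087087]]
```

View pics/w3.png

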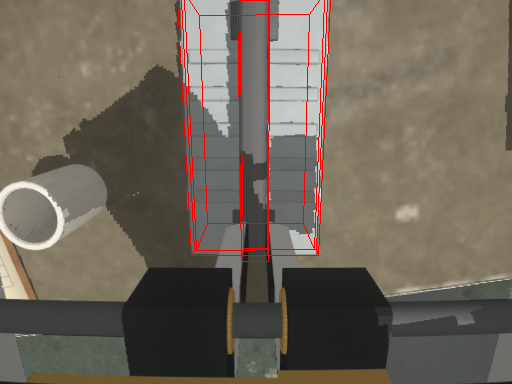

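```bash
python3 - <<'E'
from h import *
c=camera("wrist")
im=cv2.resize(c["image"][130:330,170:350,::-1],None,fx=4,fy=3,interpolation=cv2.INTER_CUBIC)
im=(255*(im/255.)**.5).astype(np.uint8)
cv2.imwrite("pics/w4.png",im[:600])
E
```

```text
(no output)
```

View pics/w4.png

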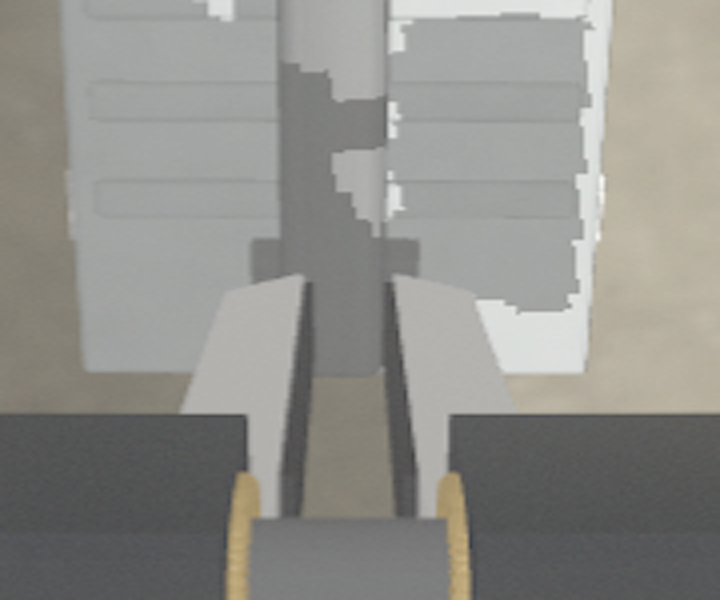

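Emit:
{"fn": "jog_arm", "kwargs": {
  "increments": [
    [0,0,0,0,0,0,0.5],
    [0,0,0,0,0,0,0],
    [0,0,0,0,0,0,0],
    [0,0,0,0,0,0,0]
  ]
}}

```text
clock: 7.05
eef_pos: [459.1, 266.0, 105.1]
eef_rot: [-3.142, 0.0, -0.134]
wrist_force: [0.3, -0.1, 0.2]
finger_gap: 0.7
```

```bash
python3 - <<'E'
from h import *
F=[]
for i in range(4):
    c=camera("wrist"); p,R,s=state(); F.append(np.r_[p,s["wrist_force"],s["moment"]])
print(np.mean(F,0).round(2),s["clock"],s["finger_gap"],s["eef_rot"],c["K"])
im=cv2.resize(c["image"][130:330,170:350,::-1],None,fx=4,fy=3,interpolation=cv2.INTER_CUBIC)
im=(255*(im/255.)**.5).astype(np.uint8)
cv2.imwrite("pics/w5.png",im[:600])
c=camera("scene"); cv2.imwrite("pics/s5.png",cv2.resize(c["image"][130:250,190:320,::-1],None,fx=5,fy=5,interpolation=cv2.INTER_CUBIC))
E
```

```text
[ 4.5909e+02  2.6601e+02  1.0514e+02 -1.1000e-01  3.6000e-01  9.0000e-02
  2.0000e-02  2.0000e-02 -0.0000e+00] 7.25 0.010593126557072154 [-3.14158043e+00  3.66455367e-05 -1.33787940e-01] [[331.5751299    0.         256.71452574]
 [  0.         331.5751299  192.57484453]
 [  0.           0.           1.        ]]
```

View pics/w5.png

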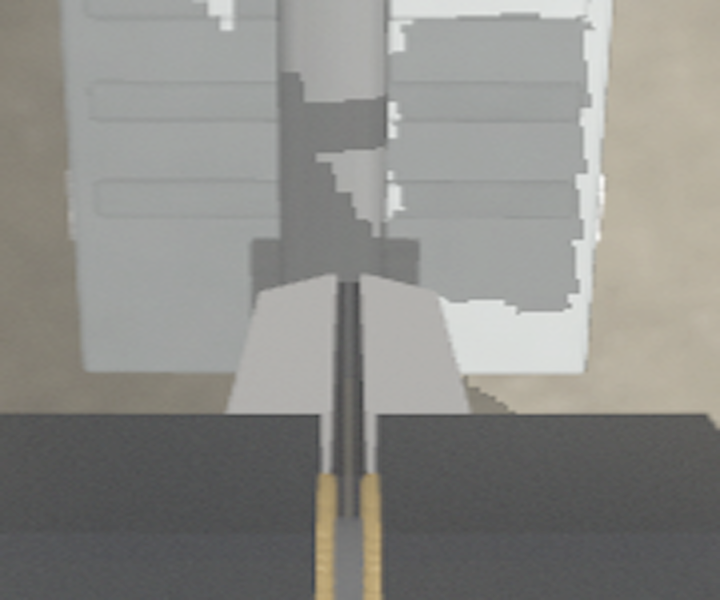

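View pics/s5.png

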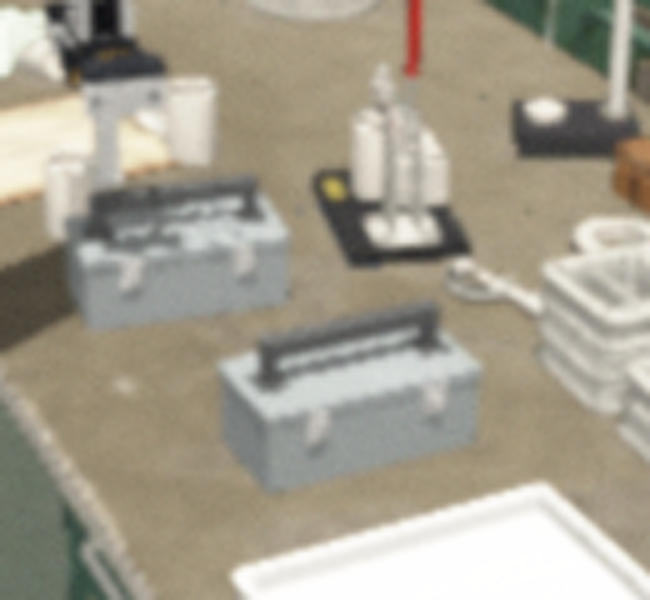

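```bash
python3 - <<'E'
from h import *
c=camera("wrist");p,R,s=state()
for x in(-8,0,8):
    for t in(-15,-8,0,8,22): print(x,t,proj(c,[p+R.apply([x,0,t])])[0].round(1),end=" ")
    print()
c=camera("scene")
for t in(-70,-30,-15,0,22): print(t,proj(c,[p+R.apply([0,-8,t])])[0].round(1))
cp=(516,259.2,-.131)
print("bar ends",proj(c,[casept(cp,(x,0,z)) for x in(-75,75) for z in (91,109)]).round(1))
print("lid corners",proj(c,[casept(cp,(x,y,70)) for x in(-90,90) for y in (-47,47)]).round(1))
overlay(c,[(CASE,cp),(CASE,(545.5,-31.4,.004))],"pics/s6.png",(190,130,320,250),5)
E
```

```text
-8 -15 [255.4 253.9] -8 -8 [255.4 248.8] -8 0 [255.5 243.4] -8 8 [255.5 238.4] -8 22 [255.5 230.4] 
0 -15 [255.4 240.9] 0 -8 [255.4 236.2] 0 0 [255.5 231.2] 0 8 [255.5 226.6] 0 22 [255.5 219.2] 
8 -15 [255.4 227.6] 8 -8 [255.4 223.3] 8 0 [255.4 218.8] 8 8 [255.5 214.6] 8 22 [255.5 207.9] 
-70 [209.6 153.4]
-30 [210. 162.]
-15 [210.1 165.1]
0 [210.3 168.3]
22 [210.5 172.9]
bar ends [[206.8 172.5]
 [206.6 168.7]
 [240.  168.2]
 [239.9 164.5]]
lid corners [[205.9 181.8]
 [201.4 172.9]
 [246.3 176.4]
 [240.3 167.9]]
```

View pics/s6.png

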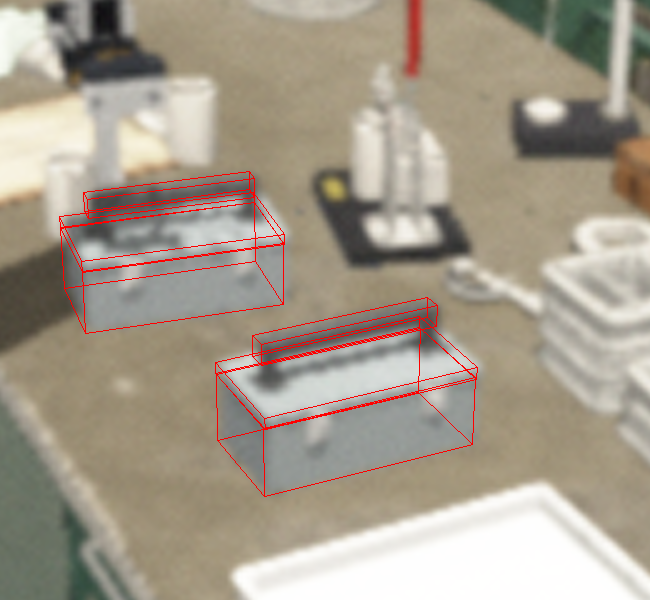

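Emit:
{"fn": "jog_arm", "kwargs": {
  "increments": [
    [0,0,0,0,0,0,2],
    [0,0,0,0,0,0,4],
    [0,0,0,0,0,0,4],
    [0,0,0,0,0,0,4],
    [0,-0.1,0.4,0,0,0,4],
    [0,0,0.4,0,0,0,4],
    [0,0,0.4,0,0,0,4],
    [0,0,0,0,0,0,4]
  ]
}}

```text
clock: 8.4
eef_pos: [459.0, 266.9, 92.7]
eef_rot: [3.141, 0.001, -0.134]
wrist_force: [0.1, 0.5, 0.3]
finger_gap: 40.3
```

```bash
cat >> h.py <<'E'
def wz(fn,n=1,cam="wrist",crop=(170,130,350,330),k=(4,3)):
    F=[]
    for i in range(n):
        c=camera(cam); p,R,s=state(); F.append(np.r_[p,s["wrist_force"],s["moment"]])
    print(np.mean(F,0).round(2),round(s["clock"],2),round(s["finger_gap"],2),s["eef_rot"].round(4))
    x0,y0,x1,y1=crop
    im=cv2.resize(c["image"][y0:y1,x0:x1,::-1],None,fx=k[0],fy=k[1],interpolation=cv2.INTER_CUBIC)
    cv2.imwrite(fn,(255*(im/255.)**.5).astype(np.uint8)); return c
E
python3 -c "
from h import *
wz('pics/w7.png',2)"
```

```text
[ 4.5921e+02  2.6699e+02  9.3080e+01  2.8000e-01 -3.2000e-01  3.9000e-01
  4.0000e-02  0.0000e+00 -5.0000e-02] 8.5 40.25 [-3.1416  0.     -0.1339]
```

View pics/w7.png

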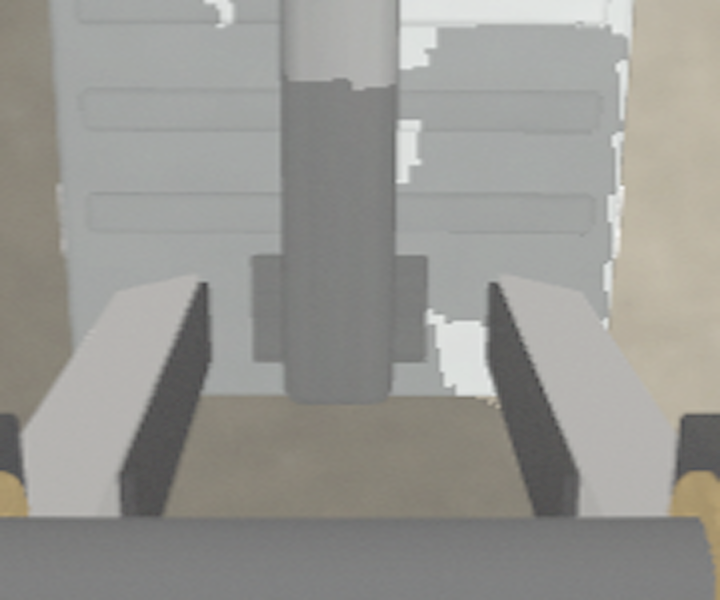

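Emit:
{"fn": "jog_arm", "kwargs": {
  "increments": [
    [0,0,0.4,0,0,0,4],
    [0,0,0.4,0,0,0,4],
    [0,0,0.2,0,0,0,4],
    [0,0,0,0,0,0,4]
  ]
}}

```text
clock: 9.0
eef_pos: [459.1, 267.0, 83.0]
eef_rot: [3.141, 0.0, -0.134]
wrist_force: [-0.1, 0.3, -0.6]
finger_gap: 39.9
```

Emit:
{"fn": "jog_arm", "kwargs": {
  "increments": [
    [0,0,0,0,0,0,2.5],
    [0,0,0,0,0,0,1],
    [0,0,0,0,0,0,1],
    [0,0,0,0,0,0,1],
    [0,0,0,0,0,0,1]
  ],
  "squeeze": 10
}}

```text
clock: 9.62
eef_pos: [459.1, 267.0, 83.0]
eef_rot: [3.141, 0.0, -0.134]
wrist_force: [-0.8, 0.3, -0.3]
finger_gap: 16.4
```

```bash
python3 -c "
from h import *
wz('pics/w8.png',3)
wz('pics/s8.png',1,'scene',(190,130,320,250),(5,5))"
```

```text
[ 4.5912e+02  2.6703e+02  8.3100e+01 -5.3000e-01  4.6000e-01 -8.5000e-01
  1.6000e-01  2.1000e-01  3.0000e-02] 9.78 15.99 [ 3.1415e+00  2.0000e-04 -1.3380e-01]
[ 4.5914e+02  2.6701e+02  8.3130e+01 -1.2400e+00  6.9000e-01  2.0000e-02
  1.5000e-01  1.8000e-01  3.0000e-02] 9.82 15.87 [ 3.1415e+00  2.0000e-04 -1.3380e-01]
```

View pics/w8.png

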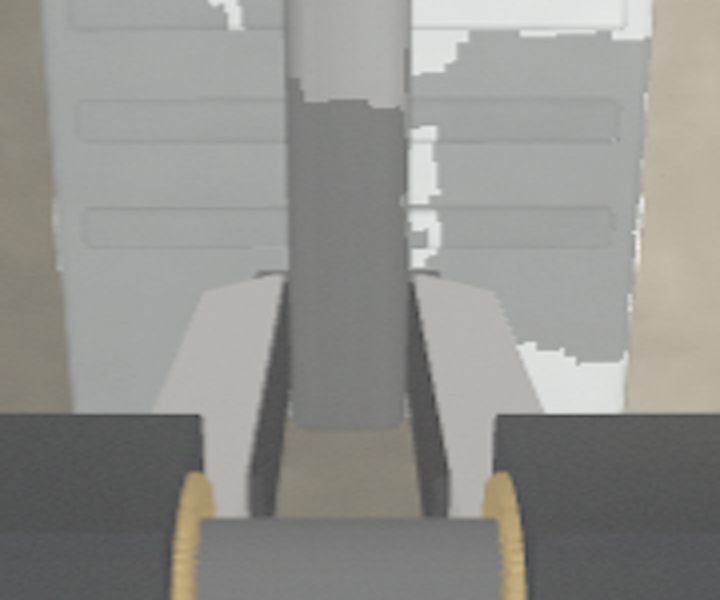

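View pics/s8.png

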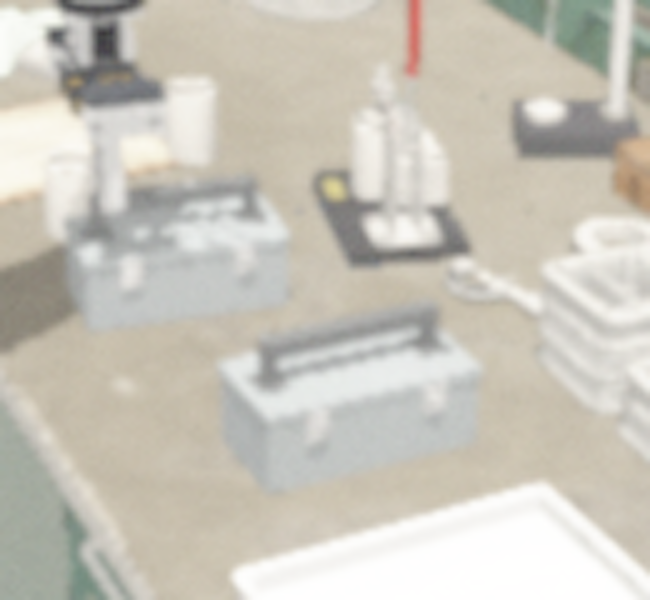

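Emit:
{"fn": "jog_arm", "kwargs": {
  "increments": [
    [0,0,0,0,0,0,1],
    [0,0,0,0,0,0,1],
    [0.12,0,-0.22,0,-0.86,0,1],
    [0.12,0,-0.22,0,-0.86,0,1],
    [0.12,0,-0.22,0,-0.86,0,1],
    [0.13,0,-0.22,0,-0.86,0,1],
    [0.13,0,-0.22,0,-0.86,0,1],
    [0.13,0,-0.22,0,-0.86,0,1],
    [0,0,0,0,0,0,1],
    [0,0,0,0,0,0,1],
    [0,0,0,0,0,0,1]
  ],
  "squeeze": 25
}}

```text
clock: 11.2
eef_pos: [467.1, 265.9, 96.0]
eef_rot: [3.141, 0.09, -0.134]
wrist_force: [-0.6, 0.0, -2.9]
finger_gap: 15.4
```

```bash
python3 -c "
from h import *
wz('pics/w9.png',7)
wz('pics/s9.png',1,'scene',(190,130,320,250),(5,5))"
```

```text
[ 4.6711e+02  2.6593e+02  9.6030e+01  7.5000e-01  1.6000e-01 -1.9400e+00
 -1.0000e-02 -1.4000e-01  3.0000e-02] 11.55 15.76 [-3.1416  0.09   -0.1338]
[ 4.6713e+02  2.6594e+02  9.6050e+01 -1.0000e-02  3.4000e-01 -3.3000e+00
  1.0000e-02 -9.0000e-02  4.0000e-02] 11.6 15.67 [ 3.1416  0.0901 -0.1338]
```

View pics/s9.png

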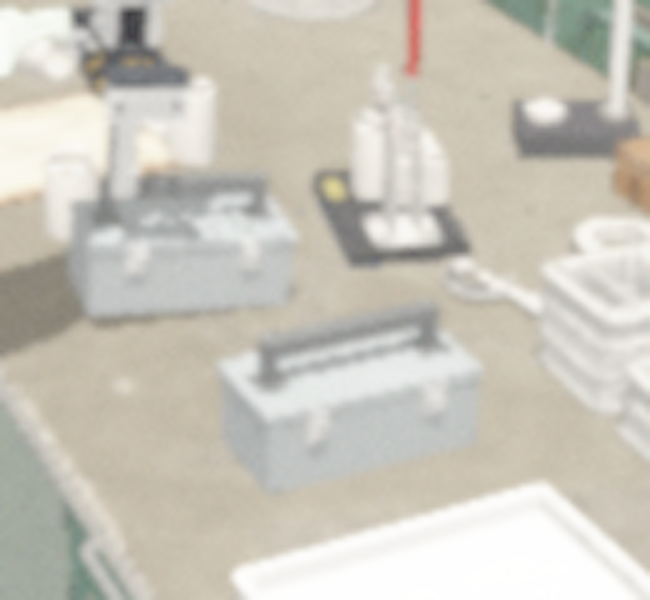

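Emit:
{"fn": "jog_arm", "kwargs": {
  "increments": [
    [0,0,0,0,0,0,1],
    [0,0,0,0,0,0,1],
    [0,0,0,0,0,0,1],
    [-0.13,0,0.22,0,0.86,0,1],
    [-0.13,0,0.22,0,0.86,0,1],
    [-0.13,0,0.22,0,0.86,0,1],
    [-0.12,0,0.22,0,0.86,0,1],
    [-0.12,0,0.22,0,0.86,0,1],
    [-0.12,0,0.22,0,0.86,0,1],
    [0,0,0,0,0,0,1],
    [0,0,0,0,0,0,1]
  ]
}}

```text
clock: 12.98
eef_pos: [459.0, 267.1, 83.3]
eef_rot: [-3.142, 0.0, -0.134]
wrist_force: [-1.3, 1.0, -1.7]
finger_gap: 15.5
```

```bash
python3 -c "
from h import *
wz('pics/w10.png',3)
p,R,s=state()
cp=(545.5,-31.4,.004); g=casept(cp,(-58,0,80)); print(g)
D=down(-.1338)
a=np.array([459,267,83.]);b=np.array([459,267,183.])
plan(b,D,[((*g[:2],183),down(.004),7),((*g[:2],80),down(.004),6)])
"
```

```text
[ 4.5907e+02  2.6706e+02  8.3310e+01 -1.0200e+00  8.6000e-01 -1.2500e+00
  8.0000e-02  2.2000e-01  1.0000e-02] 13.12 16.06 [-3.1415e+00  1.0000e-04 -1.3390e-01]
[487.500464   -31.63199938  80.        ]
7 rows to [487.5 -31.6 183. ]
[0.97, 4.17, 0.0, 0.0, 0.0, -1.13]
[0.89, 4.19, 0.0, 0.0, 0.0, -1.13]
[0.81, 4.21, 0.0, -0.0, 0.0, -1.13]
[0.72, 4.22, 0.0, 0.0, 0.0, -1.13]
[0.64, 4.24, 0.0, 0.0, 0.0, -1.13]
[0.56, 4.25, 0.0, 0.0, 0.0, -1.13]
[0.47, 4.26, 0.0, 0.0, 0.0, -1.13]
6 rows to [487.5 -31.6  80. ]
[0.0, -0.0, 1.72, 0.0, 0.0, 0.0]
[0.0, -0.0, 1.72, 0.0, 0.0, 0.0]
[0.0, -0.0, 1.72, 0.0, 0.0, 0.0]
[0.0, -0.0, 1.72, 0.0, 0.0, 0.0]
[0.0, -0.0, 1.72, 0.0, 0.0, 0.0]
[0.0, -0.0, 1.72, 0.0, 0.0, 0.0]
```

Emit:
{"fn": "jog_arm", "kwargs": {
  "increments": [
    [0,0,0,0,0,0,2.5],
    [0,0,0,0,0,0,4],
    [0,0,0,0,0,0,4],
    [0,0,-1,0,0,0,4],
    [0,0,-4,0,0,0,4],
    [0,0,-5,0,0,0,4],
    [0.97,4.17,0,0,0,-1.13,4],
    [0.89,4.2,0,0,0,-1.13,4],
    [0.81,4.2,0,0,0,-1.13,4],
    [0.72,4.2,0,0,0,-1.13,4],
    [0.64,4.24,0,0,0,-1.13,4],
    [0.56,4.25,0,0,0,-1.13,4],
    [0.47,4.26,0,0,0,-1.13,4],
    [0,0,2,0,0,0,4],
    [0,0,2,0,0,0,4],
    [0,0,1,0,0,0,4],
    [0,0,0,0,0,0,4],
    [0,0,0,0,0,0,4]
  ]
}}

```text
clock: 15.38
eef_pos: [487.9, -31.3, 134.1]
eef_rot: [3.141, -0.001, 0.004]
wrist_force: [0.3, 0.5, 0.2]
finger_gap: 39.8
```

```bash
python3 -c "
from h import *
c=wz('pics/w11.png',1)
overlay(c,[(CASE,(545.5,-31.4,.004))],'pics/w11.png',None,1)
c=camera('top')
overlay(c,[(CASE,(516,259.2,-.131))],'pics/z11.png',(140,145,200,225),7)
"
```

```text
[ 4.8788e+02 -3.1300e+01  1.3409e+02  1.0000e-01 -5.0000e-01 -1.2000e-01
  3.0000e-02  3.0000e-02 -1.0000e-02] 15.43 40.21 [ 3.1414e+00 -1.2000e-03  4.4000e-03]
```

View pics/w11.png

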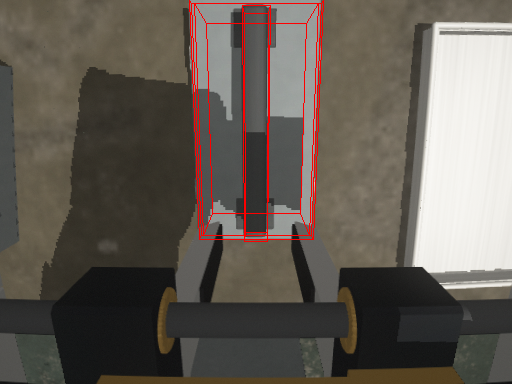

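View pics/z11.png

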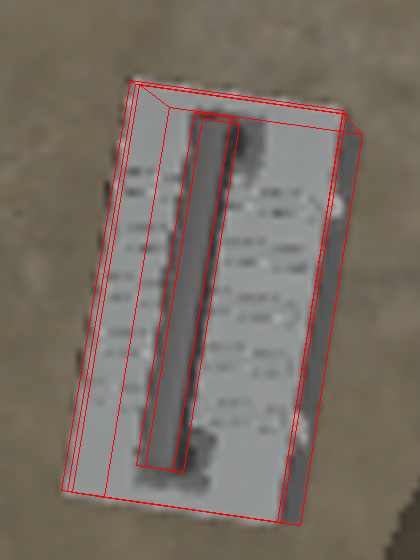

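Emit:
{"fn": "jog_arm", "kwargs": {
  "increments": [
    [0,0,1.5,0,0,0,4],
    [0,0,1.5,0,0,0,4],
    [0,0,1.3,0,0,0,4],
    [0,0,1,0,0,0,4],
    [0,0,0,0,0,0,4],
    [0,0,0,0,0,0,4],
    [0,0,0,0,0,0,2.5],
    [0,0,0,0,0,0,1],
    [0,0,0,0,0,0,1],
    [0,0,0,0,0,0,1],
    [0,0,0,0,0,0,1]
  ],
  "squeeze": 25
}}

```text
clock: 16.85
eef_pos: [487.4, -31.2, 80.3]
eef_rot: [-3.141, 0.0, 0.004]
wrist_force: [-1.7, 3.6, 1.4]
finger_gap: 15.6
```

```bash
python3 -c "
from h import *
wz('pics/w12.png',2)"
```

```text
[ 4.8743e+02 -3.1200e+01  8.0300e+01 -1.1600e+00  3.9800e+00  2.1600e+00
  7.2000e-01  2.8000e-01  1.7000e-01] 16.95 15.85 [-3.1414e+00  2.0000e-04  4.4000e-03]
```

View pics/w12.png

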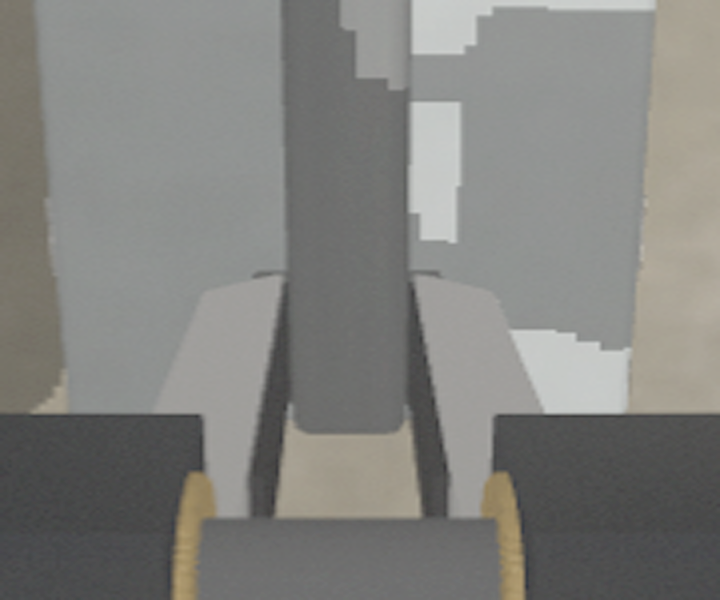

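Emit:
{"fn": "jog_arm", "kwargs": {
  "increments": [
    [0.12,0,-0.22,0,-0.86,0,1],
    [0.12,0,-0.22,0,-0.86,0,1],
    [0.12,0,-0.22,0,-0.86,0,1],
    [0.12,0,-0.22,0,-0.86,0,1],
    [0.12,0,-0.22,0,-0.86,0,1],
    [0.12,0,-0.22,0,-0.86,0,1],
    [0,0,0,0,0,0,1],
    [0,0,0,0,0,0,1],
    [0,0,0,0,0,0,1]
  ]
}}

```text
clock: 18.08
eef_pos: [495.2, -31.3, 93.1]
eef_rot: [3.142, 0.09, 0.004]
wrist_force: [0.0, 1.0, -4.3]
finger_gap: 16.2
```

```bash
python3 -c "
from h import *
wz('pics/w13.png',7)
wz('pics/s13.png',1,'scene',(190,130,320,250),(5,5))"
```

```text
[ 4.9524e+02 -3.1350e+01  9.3170e+01  7.0000e-01  5.0000e-01 -4.9900e+00
  1.7000e-01 -2.6000e-01  1.3000e-01] 18.43 15.94 [3.1415 0.0899 0.0043]
[ 4.9522e+02 -3.1350e+01  9.3180e+01  7.2000e-01 -4.6000e-01 -4.8600e+00
  1.6000e-01 -2.9000e-01  1.4000e-01] 18.48 15.77 [3.1415 0.0899 0.0042]
```

View pics/s13.png

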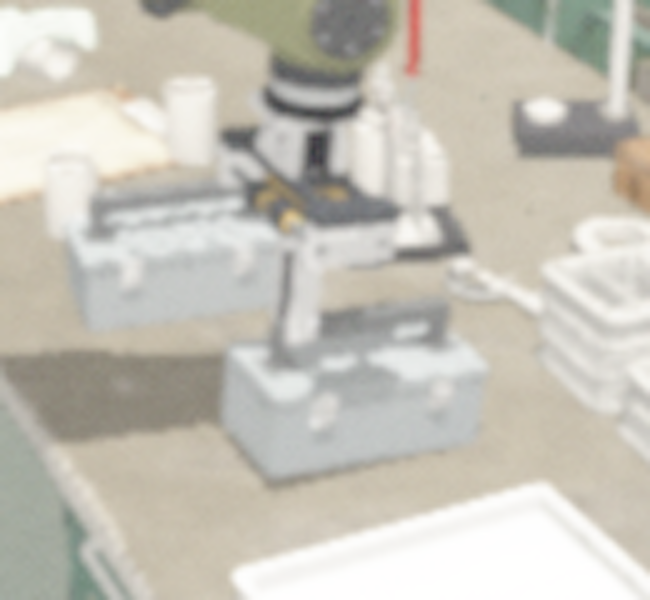

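Emit:
{"fn": "jog_arm", "kwargs": {
  "increments": [
    [0,0,0,0,0,0,1],
    [0,0,0,0,0,0,1],
    [-0.12,0,0.22,0,0.86,0,1],
    [-0.12,0,0.22,0,0.86,0,1],
    [-0.12,0,0.22,0,0.86,0,1],
    [-0.12,0,0.22,0,0.86,0,1],
    [-0.12,0,0.22,0,0.86,0,1],
    [-0.12,0,0.22,0,0.86,0,1],
    [0,0,0,0,0,0,1],
    [0,0,0,0,0,0,1],
    [0,0,0,0,0,0,2.5],
    [0,0,0,0,0,0,4],
    [0,0,0,0,0,0,4],
    [0,0,0,0,0,0,4]
  ]
}}

```text
clock: 20.23
eef_pos: [487.4, -31.4, 80.5]
eef_rot: [3.142, -0.0, 0.004]
wrist_force: [0.3, 0.1, -0.2]
finger_gap: 39.6
```

Emit:
{"fn": "jog_arm", "kwargs": {
  "increments": [
    [1.4,0,0,0,0,0,4],
    [1.5,0,0,0,0,0,4],
    [1.5,0,0,0,0,0,4],
    [1.4,0,0,0,0,0,4],
    [0,0,0.2,0,0,0,4],
    [0,0,0,0,0,0,4]
  ]
}}

```text
clock: 20.98
eef_pos: [544.7, -31.1, 78.0]
eef_rot: [-3.141, 0.001, 0.004]
wrist_force: [-0.3, 0.0, 0.1]
finger_gap: 39.8
```

```bash
python3 -c "
from h import *
c=wz('pics/w14.png',3)
overlay(c,[(CASE,(545.5,-31.4,.004))],'pics/w14.png',None,1)"
```

```text
[ 5.4487e+02 -3.1110e+01  7.8380e+01  1.2000e-01 -5.2000e-01  5.0000e-02
  3.0000e-02  1.0000e-02 -2.0000e-02] 21.12 40.13 [ 3.1416 -0.      0.0042]
```

View pics/w14.png

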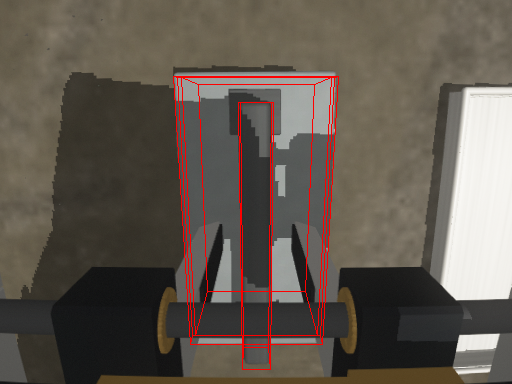

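Emit:
{"fn": "jog_arm", "kwargs": {
  "increments": [
    [0.2,0,0,0,0,0,4],
    [0,0,0,0,0,0,2.5],
    [0,0,0,0,0,0,1],
    [0,0,0,0,0,0,1],
    [0,0,0,0,0,0,1],
    [0,0,0,0,0,0,1],
    [0,0,0,0,0,0,1],
    [0,0,-0.5,0,0,0,1],
    [0,0,-1,0,0,0,1],
    [0,0,-1.5,0,0,0,1],
    [0,0,-1.5,0,0,0,1],
    [0,0,-1.5,0,0,0,1],
    [0,0,0,0,0,0,1],
    [0,0,0,0,0,0,1]
  ],
  "squeeze": 50
}}

```text
clock: 22.88
eef_pos: [547.1, -31.1, 138.0]
eef_rot: [-3.142, 0.001, 0.004]
wrist_force: [-0.4, -0.2, -7.3]
finger_gap: 15.6
```

```bash
python3 -c "
from h import *
c=wz('pics/w15.png',3)
cv2.imwrite('pics/w15.png',c['image'][:,:,::-1])
c=camera('scene'); cv2.imwrite('pics/s15.png',cv2.resize(c['image'][130:270,190:340,::-1],None,fx=4,fy=4))
p,R,s=state()
t=(508.5,-272,.042)
D=down(.042)
plan(p,R,[((508.5,-272,p[2]),D,8)])
print(s['joints'])
"
```

```text
[ 5.4698e+02 -3.1050e+01  1.3774e+02 -1.7000e-01 -3.1000e-01 -6.9800e+00
  4.0000e-02 -1.0000e-02  3.0000e-02] 23.02 15.8 [-3.1414e+00  1.1000e-03  4.3000e-03]
8 rows to [ 508.5 -272.   137.9]
[-0.49, 3.01, -0.0, -0.0, 0.01, -0.27]
[-0.51, 3.01, -0.0, -0.0, 0.01, -0.27]
[-0.52, 3.0, -0.0, -0.0, 0.01, -0.27]
[-0.54, 3.0, -0.0, -0.0, 0.01, -0.27]
[-0.55, 3.0, -0.0, -0.0, 0.01, -0.27]
[-0.57, 3.0, -0.0, -0.0, 0.01, -0.27]
[-0.58, 2.99, 0.0, -0.0, 0.01, -0.27]
[-0.59, 2.99, 0.0, -0.0, 0.01, -0.27]
[-1.23581946e-01  3.48044734e-01  1.59328176e+00  4.82249589e-05
  1.20122247e+00  1.44298258e+00]
```

View pics/s15.png

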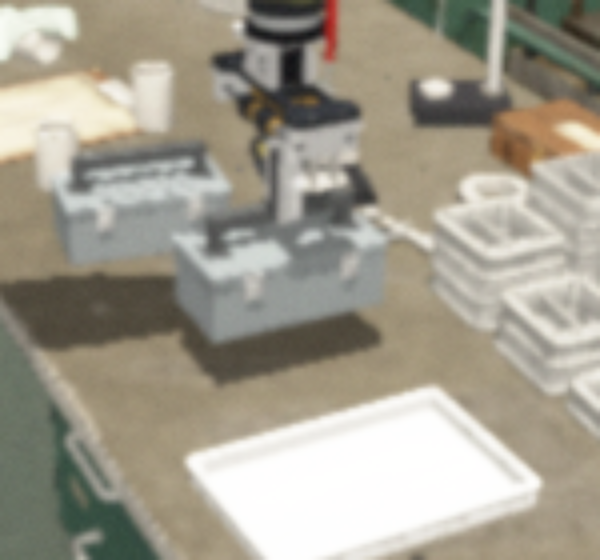

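View pics/w15.png

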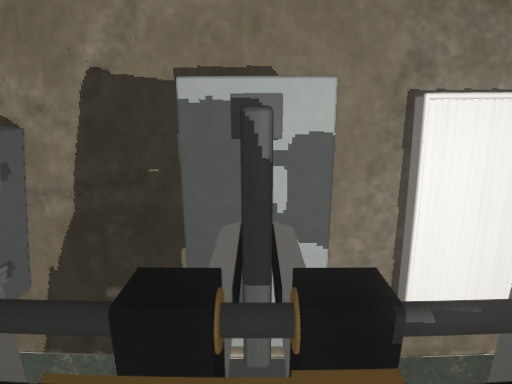

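Emit:
{"fn": "jog_arm", "kwargs": {
  "increments": [
    [-0.25,1.5,0,0,0,-0.13,1],
    [-0.4,2.3,0,0,0,-0.2,1],
    [-0.5,3,0,0,0,-0.27,1],
    [-0.5,3,0,0,0,-0.27,1],
    [-0.5,3,0,0,0,-0.27,1],
    [-0.5,3,0,0,0,-0.27,1],
    [-0.55,3,0,0,0,-0.27,1],
    [-0.6,2.3,0,0,0,-0.25,1],
    [-0.4,1.5,0,0,0,-0.2,1],
    [-0.15,0.5,0,0,0,-0.1,1],
    [0,0,0,0,0,0,1],
    [0,0,0,0,0,0,1]
  ]
}}

```text
clock: 24.58
eef_pos: [508.7, -262.3, 138.4]
eef_rot: [-3.141, 0.0, 0.044]
wrist_force: [-0.0, -0.6, -7.6]
finger_gap: 15.6
```

```bash
python3 -c "
from h import *
c=wz('pics/w16.png',2)
p,R,s=state()
ov=[([P-[0,0,-59.] for P in CASE],(p[0],p[1],s['eef_rot'][2])),(TRAY,(508.5,-272,.042))]
overlay(c,ov,'pics/w16.png',None,1)
c=camera('top'); overlay(c,ov,'pics/t16.png',(290,130,390,250),6)
"
```

```text
[ 5.0871e+02 -2.6237e+02  1.3843e+02 -1.3000e-01  5.9000e-01 -6.9600e+00
  1.0000e-02  3.0000e-02  3.0000e-02] 24.68 15.75 [-3.1415e+00 -1.0000e-04  4.4000e-02]
```

View pics/w16.png

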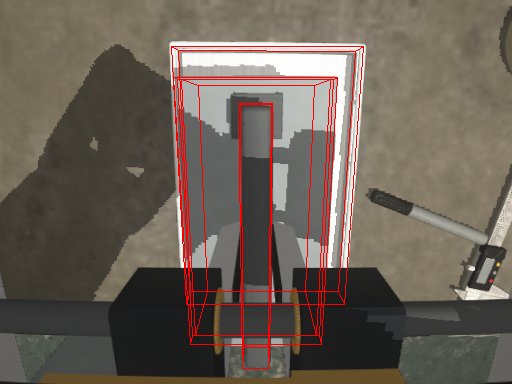

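View pics/t16.png

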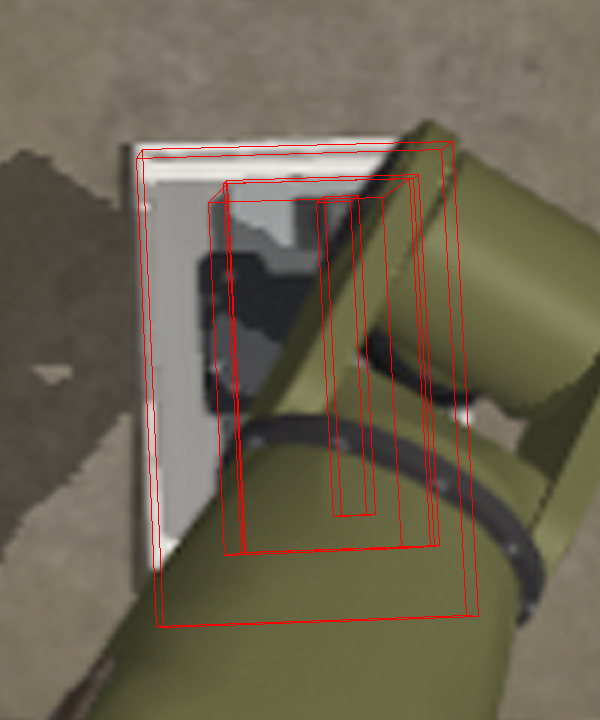

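Emit:
{"fn": "jog_arm", "kwargs": {
  "increments": [
    [0.15,0.5,0,0,0,0,1],
    [0.15,0.5,0.6,0,0,0,1],
    [0,0,1.2,0,0,0,1],
    [0,0,1.2,0,0,0,1],
    [0,0,1,0,0,0,1],
    [0,0,0.6,0,0,0,1],
    [0,0,0.3,0,0,0,1],
    [0,0,0.2,0,0,0,1],
    [0,0,0,0,0,0,1],
    [0,0,0,0,0,0,1]
  ]
}}

```text
clock: 25.98
eef_pos: [512.1, -272.9, 87.7]
eef_rot: [3.141, -0.0, 0.043]
wrist_force: [0.4, -0.3, -7.6]
finger_gap: 15.7
```

```bash
python3 -c "
from h import *
c=wz('pics/w17.png',2)
cv2.imwrite('pics/w17.png',c['image'][:,:,::-1])
c=camera('scene'); cv2.imwrite('pics/s17.png',cv2.resize(c['image'][170:300,210:350,::-1],None,fx=4,fy=4))
"
```

```text
[ 5.120e+02 -2.729e+02  8.761e+01 -3.500e-01  5.700e-01 -7.190e+00
  6.000e-02 -1.000e-02 -3.000e-02] 26.07 15.57 [ 3.1414e+00 -3.0000e-04  4.3100e-02]
```

View pics/w17.png

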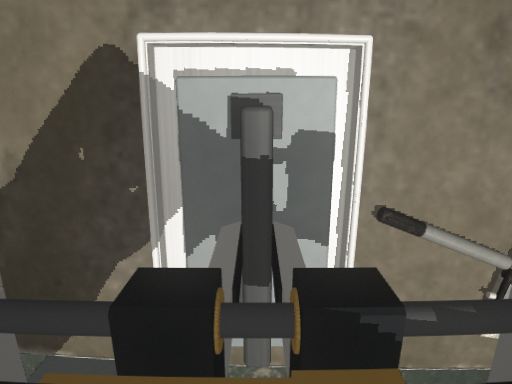

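View pics/s17.png

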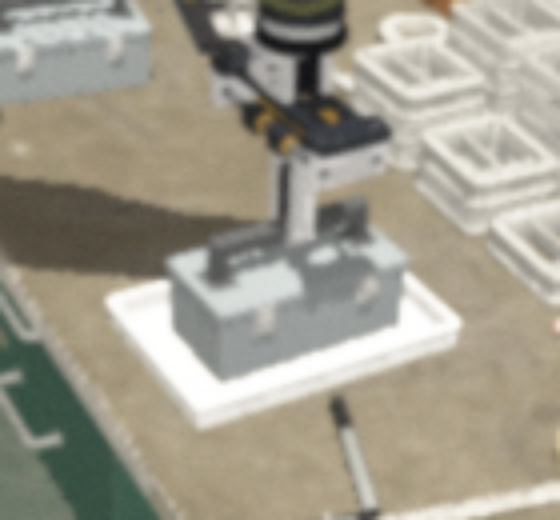

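Emit:
{"fn": "jog_arm", "kwargs": {
  "increments": [
    [0,0,0.15,0,0,0,1],
    [0,0,0.15,0,0,0,1],
    [0,0,0.1,0,0,0,1],
    [0,0,0.05,0,0,0,1],
    [0,0,0,0,0,0,1],
    [0,0,0,0,0,0,1]
  ]
}}

```text
clock: 26.88
eef_pos: [511.9, -272.9, 82.9]
eef_rot: [3.142, -0.0, 0.043]
wrist_force: [-1.0, 0.3, -7.7]
finger_gap: 15.4
```

Emit:
{"fn": "jog_arm", "kwargs": {
  "increments": [
    [0,0,0.05,0,0,0,1],
    [0,0,0,0,0,0,1],
    [0,0,0,0,0,0,1]
  ]
}}

```text
clock: 27.25
eef_pos: [511.9, -272.9, 82.4]
eef_rot: [3.142, -0.0, 0.043]
wrist_force: [0.4, 0.5, -7.4]
finger_gap: 15.3
```

Emit:
{"fn": "jog_arm", "kwargs": {
  "increments": [
    [0,0,0.04,0,0,0,1],
    [0,0,0,0,0,0,1],
    [0,0,0,0,0,0,1]
  ]
}}

```text
clock: 27.62
eef_pos: [512.0, -272.8, 82.3]
eef_rot: [3.142, -0.0, 0.043]
wrist_force: [-2.8, 2.8, -0.4]
finger_gap: 15.5
```

Emit:
{"fn": "jog_arm", "kwargs": {
  "increments": [
    [0,0,0.04,0,0,0,1],
    [0,0,0,0,0,0,1],
    [0,0,0,0,0,0,1]
  ]
}}

```text
clock: 28.0
eef_pos: [512.0, -272.8, 82.2]
eef_rot: [3.142, -0.0, 0.043]
wrist_force: [-5.5, 4.3, 4.0]
finger_gap: 15.7
```

Emit:
{"fn": "jog_arm", "kwargs": {
  "increments": [
    [0,0,0.03,0,0,0,1],
    [0,0,0,0,0,0,1],
    [0,0,0,0,0,0,1]
  ]
}}

```text
clock: 28.38
eef_pos: [512.0, -272.8, 82.2]
eef_rot: [3.141, -0.0, 0.043]
wrist_force: [-5.4, 4.9, 6.8]
finger_gap: 15.4
```

Seated on the floor. I release gently, rise, and retreat clear.

Emit:
{"fn": "jog_arm", "kwargs": {
  "increments": [
    [0,0,-0.04,0,0,0,1],
    [0,0,0,0,0,0,2],
    [0,0,0,0,0,0,3],
    [0,0,0,0,0,0,4],
    [0,0,0,0,0,0,4],
    [0,0,-1,0,0,0,4],
    [0,0,-3,0,0,0,4],
    [0,0,-4,0,0,0,4],
    [0,0,-4,0,0,0,4],
    [-4,1,-1,0,0,0,4],
    [-5,3,0,0,0,0,4],
    [-5,4,0,0,0,0,4],
    [-5,5,0,0,0,0,4],
    [-5,5,0,0,0,0,4],
    [-2,4,0,0,0,0,4],
    [0,0,0,0,0,0,4],
    [0,0,0,0,0,0,4]
  ]
}}

```text
clock: 30.5
eef_pos: [274.1, -490.4, 212.0]
eef_rot: [3.142, -0.0, 0.043]
wrist_force: [0.7, -1.3, 0.1]
finger_gap: 39.8
```

```bash
python3 - <<'E'
from h import *
c=camera("top");s=read_state();print(s["clock"],s["eef_pos"],s["wrist_force"])
m=regions_of(c,"case_smooth"); print([(d["conf"],d["mask"].sum()) for d in m])
up=[P+[0,0,4.] for P in CASE]
q,e=fit([(c,m[0]["mask"])],up,(512,-272.8,.043)); print(q,e)
overlay(c,[(CASE,(516,259.2,-.131)),(up,(512,-272.8,.043)),(TRAY,(508.5,-272,.042))],"pics/t18.png",(130,130,390,260),3)
c=camera("scene"); cv2.imwrite("pics/s18.png",cv2.resize(c["image"][130:300,190:350,::-1],None,fx=3.5,fy=3.5))
E
```

```text
30.55 [ 274.4544774  -490.08327426  212.09472659] [ 0.50097081 -0.00961525  0.066821  ]
[(0.67, np.int64(2006)), (0.32, np.int64(2057))]
[ 5.09948187e+02 -2.72914855e+02  4.19708335e-02] 0.050007522190461895
```

View pics/t18.png

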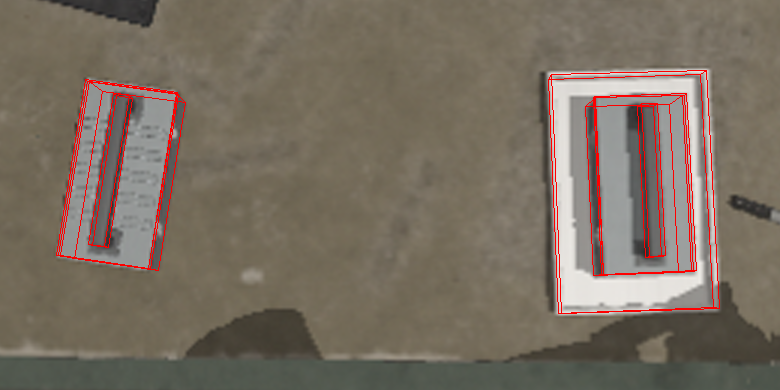

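View pics/s18.png

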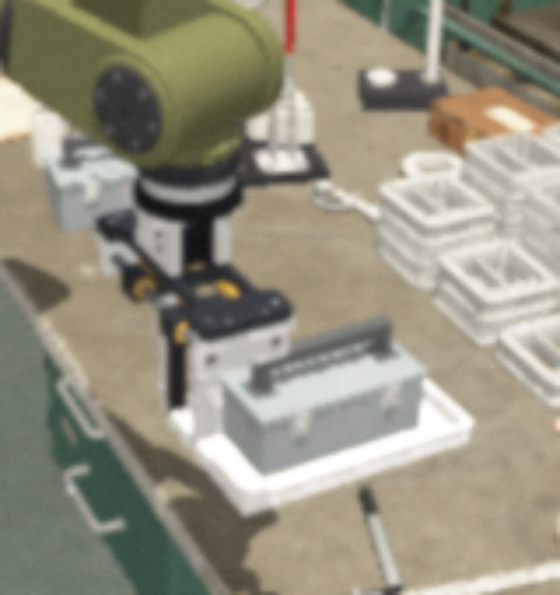

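The smooth-lid case stands flat and centred in the tray. The ribbed-lid case is where it was, and the hand is clear.

```bash
python3 -c "
from cell import *
print(sign_off())"
```

```text
the job is handed in; nothing more can be done
None
```

The heavy case is the smooth-lid one. It now stands flat on the tray floor, and I handed the job in at about 30.5 s. `sign_off()` gives no verdict.

- **Feeling the weights:** I tilted the ribbed-lid case first, then the smooth-lid one, each about its far bottom edge. The near end of each went up about 16 mm, was held for about a second and let down again. The upward pull was about 2 N for the ribbed case (roughly 0.3 kg) and about 5 N for the smooth one. The smooth case weighed 7.0–7.7 N when fully lifted, or about 0.7–0.75 kg.
- **Placing:** I lowered it in sub-millimetre steps onto the tray floor, and the load left the wrist before I opened the gripper.
- **Last checks:** The top and scene pictures show the smooth case level and centred in the tray, at about (510–512, −273) with yaw 0.042, the same as the tray's to within 0.001 rad. The ribbed case still matches its starting outline. The marker showed in place; I did not check the bushing again at the end. The hand was clear, with the wrist force near zero.

**What disagreed:**
- **First grasp:** The first attempt closed on nothing, just above the ribbed case's bar. The fingertips proved to be about 6 mm behind the reported TCP, not 22 mm ahead of it as stated. I corrected this from the wrist picture and gripped about 22 mm lower.
- **Smooth case position:** Its measured position in x differed by about 2–3 mm between views.
- **Settling forces:** The settled case pushed back on the gripper with up to about 7 N just before release.

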